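Turn round the row of parts for blasting

TASK

The four parts on the wooden rack have to be blasted in the opposite order: move them all to the blue rack, one in the middle of each black pad and standing upright just as they stand now, with the row reversed, counted from each rack's red end. So the part nearest the wooden rack's red end goes to the pad farthest from the blue rack's red end, the second to the last but one, and so on.

Things in the scene. Friction and masses are not known exactly. Their poses are not given: they have to be found in the camera images.
- rack_wood: Wooden rack with the four parts on it at the start. Fixed board, 306 mm along its y, 90 mm along its x. End plates 32 mm high, RED at the +y end, bare aluminium at -y. Origin: centre of underside, on the bench. Four places in a row at x = 0, y = +102, +34, -34, -102 mm (red end first), each with a coloured mat, upper face 22 mm above the bench.
- rack_blue: Blue rack, empty at the start. Roughly parallel to the wooden one; either may be nearer. Fixed board, 306 mm along its y, 90 mm along its x. End plates 32 mm high, RED at the +y end, bare aluminium at -y. Origin: centre of underside, on the bench. Four places in a row at x = 0, y = +102, +34, -34, -102 mm (red end first), each a black pad 78 mm across, 60 mm along the row, upper face 22 mm above the bench.
- sleeve: Rusty brown round sleeve (a short tube), 40 mm diameter at its widest, 42 mm high, about 0.2 kg. Stands upright at the start on the mat named after it, within 6 mm of its centre, each time at another place in the row. Origin: centre of the underside; z up.
- block: Pale aluminium block, 45 mm (its x) by 60 mm (its y) by 32 mm high, two shallow dimples on top, the long side along the row, the x axis across it to within 0.1 rad. Grasp it across the 45 mm. Stands upright at the start on the mat named after it, within 6 mm of its centre, each time at another place in the row. Origin: centre of the underside; z up.
- collet: Grey steel spring collet standing on its narrow nose: tapered body, round head 29 mm diameter in the top 8 mm, 32 mm high, bore visible from above. Grasp it by the head. Stands upright at the start on the mat named after it, within 6 mm of its centre, each time at another place in the row. Origin: centre of the underside; z up.
- bolt: Grey steel bolt standing on its hexagonal head: head 21 mm wide and 9 mm high at the bottom, round shank 12 mm diameter above it, 54 mm high in all. Grasp it by the shank. Stands upright at the start on the mat named after it, within 6 mm of its centre, each time at another place in the row. Origin: centre of the underside; z up.
- mat_sleeve: Yellow flat mat, 78 mm across by 60 mm along the row, 2 mm thick, fixed on one of the wooden rack's places; the sleeve stands on it at the start, so it shows the sleeve's place in the row. Its colour has no other meaning. Origin: centre of the underside, 20 mm above the bench.
- mat_block: Blue flat mat, 78 mm across by 60 mm along the row, 2 mm thick, fixed on one of the wooden rack's places; the block stands on it at the start, so it shows the block's place in the row. Its colour has no other meaning. Origin: centre of the underside, 20 mm above the bench.
- mat_collet: Green flat mat, 78 mm across by 60 mm along the row, 2 mm thick, fixed on one of the wooden rack's places; the collet stands on it at the start, so it shows the collet's place in the row. Its colour has no other meaning. Origin: centre of the underside, 20 mm above the bench.
- mat_bolt: Orange flat mat, 78 mm across by 60 mm along the row, 2 mm thick, fixed on one of the wooden rack's places; the bolt stands on it at the start, so it shows the bolt's place in the row. Its colour has no other meaning. Origin: centre of the underside, 20 mm above the bench.
Mind the look-alikes: they are no part of the job. What is shaped like the block but yellow is not meant.

How it is judged:
By the outcome, as a careful person would: the job done as asked, in the order asked, and still so for the second after the job is handed in, with the robot touching nothing.
It also fails if it takes over 96 s, if anything falls off the work surface, if the arm or the gripper's body presses on something with over 40 N, if the wrist force passes 120 N, or if a joint passes its speed limit or range.

ROBOT

A 7-joint arm with a two-finger parallel gripper is mounted at the origin on a cart in front of the work surface, level with it; the furniture and walls round the work are solid. World frame = base frame: x ahead of the robot, y to its left, z up, the work surface at z = 0. Lengths are in m, angles in rad, forces in N, time in s.
With the tool pointing down it reaches from about 0.425 to 0.95 m from the base axis. Payload 16.7 kg.
Tool frame: the origin (TCP) lies on the centre line of the jaws, within the pads' length; the fingertips stand 25 mm ahead of it and the grasp point (between the pads) lies 6 mm ahead of it (robot.tip_extent is the distance from the TCP to the fingertips, in m); z points along the fingers, y is the line along which they close (so a half turn about z gives the same grasp; the last joint's range is limited). The gripper opens to 94 mm and grips with 3 to 60 N. Pads are 16 mm wide; open, the fingers measure 119 mm over their backs; the gripper's body (75 mm by 177 mm) begins 78 mm behind the grasp point.
Start: joints at [-0.149, 0.426, 0.074, 1.606, -0.034, 1.111, -0.067], TCP at [0.675, -0, 0.23] pointing down, gripper open.
Joint ranges: [-2.85, 2.85], [-0.5, 2.14], [-1.23, 1.37], [0.21, 2.46], [-1.02, 4.16], [0.16, 2.05], [-2.73, 2.73]. Speed limits (rad/s): [1.89, 1.89, 2.39, 2.39, 3.01, 3.01, 3.01].

INTERFACE

Orientations are given as a rotation vector (axis times angle).
In Python, from bench import robot gives the robot as it stands. The module is installed in compiled form; this text tells all that it offers.
- The arm moves only by the shell command python3 -m inch 'ROWS' [OPENING] [FORCE]. ROWS is JSON, a list of rows, each an object of numbers: "dx", "dy", "dz": the shift along the world's x, y, z in mm; "rx", "ry", "rz": the turn, a rotation vector about the world's x, y, z in rad. In form: [{"dx": .., "dy": .., "dz": .., "rx": .., "ry": .., "rz": ..}, ...]. A call has 1 to 5 rows; each row is the pose to reach, as a shift and turn from the pose commanded when the call began; what a row does not reach only later rows make up. A row lasts 1/12 s, in which the tool goes at most 41.7 mm and 7.16 degrees, less where a joint would pass 70% of its speed; a pose out of reach is approached as far as the arm can. A call with a gripper value outside its range is refused whole. OPENING is the opening, from 0 (shut) to 1 (fully open), set as the call begins (- or left out, the last holds). The fingers move at their own pace and stop on an object; FORCE is the grip in N (left out, the last holds). Time passes only in rows, so rows that repeat a pose let the fingers close. It gives the time, the measured TCP pose, the force, the opening and the grip force at its end, in the units of the state.
- robot.observe(): the state, without advancing time (a new reading comes with each control period).
- robot.grab_frame(name): name is "scene" or "side" or "wrist"; returns a dict with "frame" (480x640x3 uint8, red, green, blue), "K" (3x3 intrinsics, pixels), "D" ([k1, k2, p1, p2, k3] as OpenCV has them; the pictures are not rectified), "view" (4x4, takes a point from world to camera coordinates). Camera axes: x right, y down, z forward; pixel columns grow to the right and rows downward; lengths in m; the calibration is good to about 2 mm. A picture is of the moment at which its call begins. There is no depth.
- robot.job_done(): hands the job in; it is judged then, once.
The state is a dict: "t": time; "joint_pos": joint angles; "dq": joint speeds; "tau": joint torques, N m; "tool_pos": TCP position; "orientation": TCP orientation; "contact_force": force on the tool from outside, world axes, zero at the start; "ft_torque": the same for the moment, N m; "grip_width": opening from 0.0 (shut) to 1.0 (fully open); "finger_force": force on a finger pad.
Only numpy, scipy, OpenCV 4.12 (cv2) and the standard library are available. Lean on these libraries where they do the work, as an engineer would, in place of code of your own. Each camera call takes 0.05 s, during which the arm holds its last target. There are 200 camera calls.

## Working session

There is one attempt and no reset: what is moved stays moved. The work goes in short steps, Python scripts to look and compute and a shell command to move; the robot and the scene stay as the last step left them, time stands still between calls to the robot, and variables do not carry over. Pictures are saved under pics/ and viewed, at most 17 in all, crops included, and the job is handed in when it is done.

```bash
mkdir -p pics; python3 - <<'E'
from bench import robot
import cv2,numpy as np
for n in ["scene","side","wrist"]:
    f=robot.grab_frame(n); cv2.imwrite(f"pics/{n}0.png",f["frame"][:,:,::-1]); np.savez(f"{n}0.npz",**f)
    v=f["view"]; print(n,np.round(-v[:3,:3].T@v[:3,3],3),f["D"])
s=robot.observe(); print(s["t"],s["tool_pos"],s["orientation"],s["grip_width"],robot.tip_extent)
E
```

```text
scene [ 0.117 -0.675  0.454] [-0.20756747  0.          0.          0.          0.        ]
side [0.12  0.756 0.494] [-0.00108587  0.          0.          0.          0.        ]
wrist [0.676 0.085 0.384] [-0.01900681  0.          0.          0.          0.        ]
0.15 [6.74682528e-01 1.10620102e-05 2.29933337e-01] [-2.22097166e+00 -2.22098427e+00  1.12365070e-03] 1.0011246928367228 0.025
```

View pics/scene0.png

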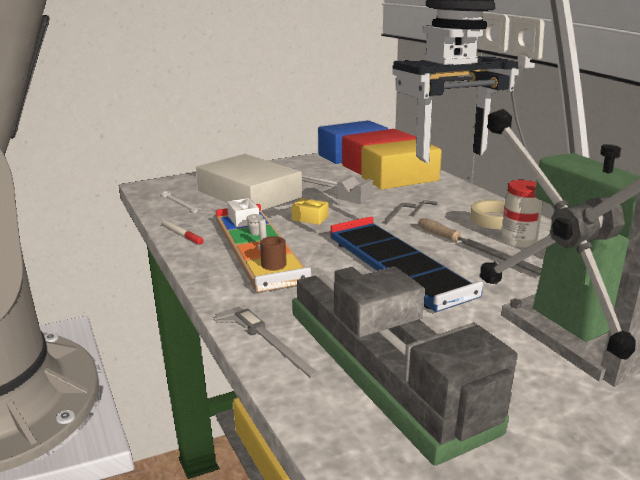

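View pics/wrist0.png

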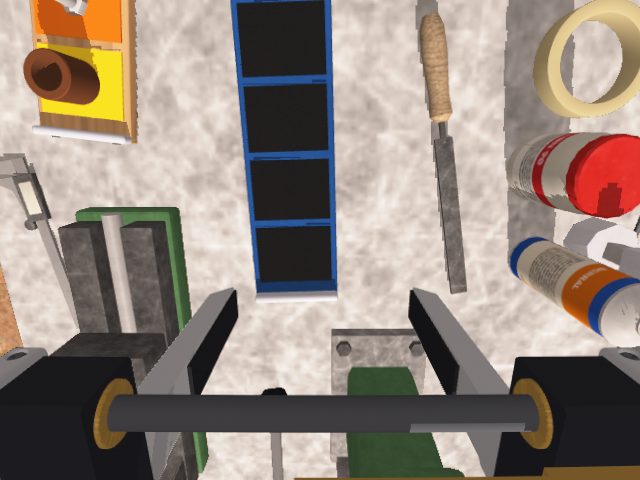

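View pics/side0.png

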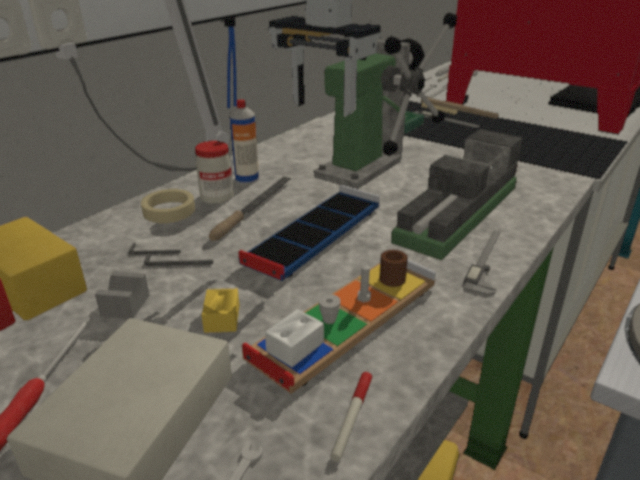

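The scene and side views agree. The wooden rack's red end is at scene (225,212), followed by block (blue mat), collet (green), bolt (orange) and sleeve (yellow). The blue rack's red end is at scene (352,225), also at +y.

Look-alikes for each part:
- **Block:** white part at scene (243,210), side (294,337). The yellow block at scene (310,210), side (221,310) is a decoy.
- **Collet:** (257,225).
- **Bolt:** shank at side (365,283).
- **Sleeve:** (272,253). The tape roll (490,213) and the can (522,210) are not meant.

The order on the blue rack from its red end should be sleeve, bolt, collet, block. I'll get rough positions and move over for a closer view.

```bash
cat > h.py <<'E'
import cv2,numpy as np
from bench import robot
def grab(n,save=None):
    f=robot.grab_frame(n)
    if save: cv2.imwrite(f"pics/{save}.png",f["frame"][:,:,::-1])
    return f
def cast(f,pix,z):
    p=cv2.undistortPoints(np.array(pix,float).reshape(-1,1,2),np.array(f["K"]),np.array(f["D"])).reshape(-1,2)
    R=f["view"][:3,:3];t=f["view"][:3,3];c=-R.T@t
    d=np.c_[p,np.ones(len(p))]@R
    return (c+d*((z-c[2])/d[:,2])[:,None])[:,:2]
def proj(f,P):
    R=f["view"][:3,:3]; return cv2.projectPoints(np.array(P,float).reshape(-1,3),cv2.Rodrigues(R)[0],f["view"][:3,3],np.array(f["K"]),np.array(f["D"]))[0].reshape(-1,2)
E
python3 - <<'E'
from h import *
f=np.load("side0.npz"); print(f["K"][0,0],np.load("wrist0.npz")["K"][0,0])
print("block,collet,bolt,sleeve tops",*[np.round(cast(f,[p],z),3) for p,z in [((294,330),.054),((330,302),.054),((365,266),.076),((394,255),.064)]])
print("blue red end, alu end",np.round(cast(f,[(264,257),(358,193)],.032),3)); print("wood ends",np.round(cast(f,[(268,358),(424,272)],.032),3))
E
```

```text
556.3189807997967 357.41699210252943
block,collet,bolt,sleeve tops [[0.466 0.347]] [[0.463 0.275]] [[0.455 0.203]] [[0.446 0.138]]
blue red end, alu end [[ 0.632  0.215]
 [ 0.639 -0.065]]
wood ends [[0.475 0.387]
 [0.409 0.108]]
```

```bash
python3 -m inch '[{"dx":-25,"dy":32},{"dx":-50,"dy":64},{"dx":-75,"dy":96},{"dx":-100,"dy":120},{"dx":-100,"dy":120}]'
python3 - <<'E'
from h import *
f=grab("wrist","wrist1"); np.savez("wrist1.npz",**f); v=f["view"]; print(np.round(-v[:3,:3].T@v[:3,3],3),np.round(v[:3,:3],2).tolist())
E
```

```text
[0.676 0.085 0.384] [[1.0, -0.0, 0.0], [-0.0, -0.96, 0.29], [-0.0, -0.29, -0.96]]invalid input at $[0]: expected keys dx, dy, dz, rx, ry, rz
```

View pics/wrist1.png

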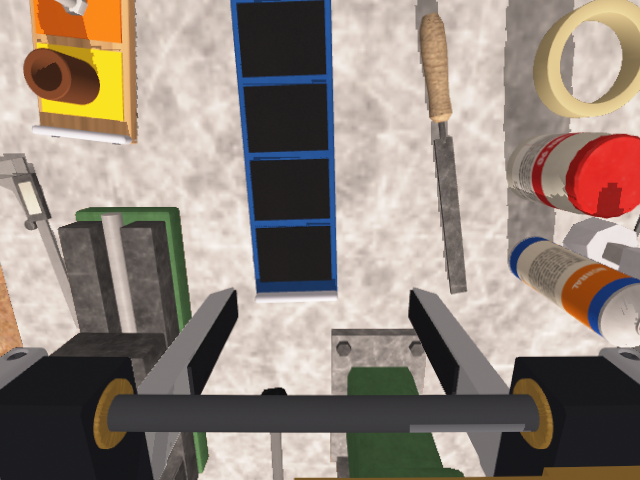

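All six keys are required, so the move was refused and the picture is unchanged. I'll repeat it in full form.

```bash
python3 -m inch '[{"dx":-25,"dy":32,"dz":0,"rx":0,"ry":0,"rz":0},{"dx":-50,"dy":64,"dz":0,"rx":0,"ry":0,"rz":0},{"dx":-75,"dy":96,"dz":0,"rx":0,"ry":0,"rz":0},{"dx":-100,"dy":120,"dz":0,"rx":0,"ry":0,"rz":0},{"dx":-100,"dy":120,"dz":0,"rx":0,"ry":0,"rz":0}]'
python3 - <<'E'
from h import *
f=grab("wrist","wrist2"); np.savez("wrist2.npz",**f); v=f["view"]; print(np.round(-v[:3,:3].T@v[:3,3],3))
E
```

```text
t: 0.62
tool_pos: [0.5708, 0.1258, 0.2305]
orientation: [-2.212, -2.227, -0.0]
contact_force: [1.6, 0.3, 0.6]
grip_width: 0.999
finger_force: 0.0
[0.572 0.21  0.385]
```

View pics/wrist2.png

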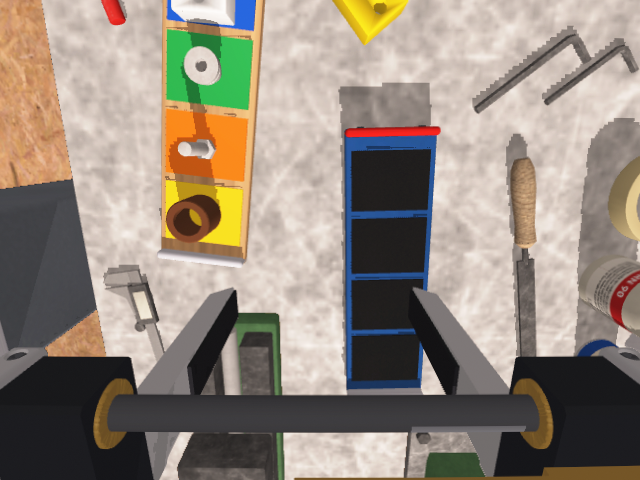

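The wrist view shows collet (202,66), bolt (205,150, lying along the view ray), sleeve (193,218), block (203,8) and blue-rack pads at (390,180) to (385,357). The block-shaped yellow decoy is at (370,15). I'll measure the pads and take one close crop of the parts.

```bash
python3 - <<'E'
from h import *
for n in ["wrist1","wrist2"]:
    f=np.load(n+".npz"); im=f["frame"]; m=(im.max(2)<50).astype(np.uint8)
    m[:, :225]=0; m[:,436:]=0; m[300:]=0
    m=cv2.morphologyEx(m,cv2.MORPH_OPEN,np.ones((5,5),np.uint8))
    for c in cv2.findContours(m,0,2)[0]:
        if cv2.contourArea(c)<2000: continue
        w=cast(f,c.reshape(-1,2)+0.0,.022).astype(np.float32); r=cv2.minAreaRect(w*1000)
        print(n,np.round(r[0],1),np.round(r[1],1),round(r[2],2))
im=np.load("wrist2.npz")["frame"]
a=[cv2.resize(im[y:y+150,150:250],None,fx=4,fy=4,interpolation=3) for y in (0,120)]
cv2.imwrite("pics/crop2.png",np.hstack(a)[:,:,::-1])
E
```

```text
wrist1 [645.4 -28.1] [76.5 59.6] 1.78
wrist1 [643.3  40. ] [76.6 58.9] 1.76
wrist1 [641.2 107.6] [76.9 59.1] 1.99
wrist1 [639.  175.6] [77.1 59.4] 1.69
wrist2 [641.2 108.1] [76.7 59.4] 1.72
wrist2 [639.3 175.8] [76.8 59.1] 1.54
```

View pics/crop2.png

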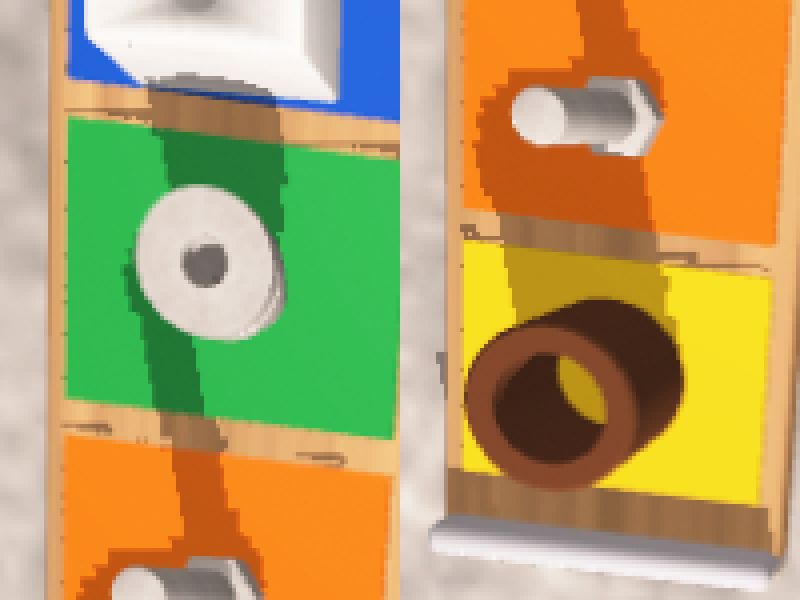

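The crop confirms the choices. Collet head centre is at about (200.6,65.1), bolt top at (184.6,148.6) and sleeve rim centre at (187.4,221.6).

```bash
python3 - <<'E'
from h import *
f=np.load("wrist2.npz")
for n,p,z in [("collet",(200.6,65.1),.054),("bolt",(184.6,148.6),.076),("sleeve",(187.4,221.6),.064)]: print(n,np.round(cast(f,[p],z)*1e3,1))
# mats corners from crop: green TL,TR(x250),BL ; yellow
print(np.round(cast(f,[(166.5,29),(249.7,40),(166,99),(248,109.5),(166,180),(243,189.5)],.022)*1e3,1))
print(robot.observe()["tool_pos"],robot.observe()["t"])
E
```

```text
collet [[468.  273.9]]
bolt [[456.  206.2]]
sleeve [[447.6 141.4]]
[[429.5 310. ]
 [504.5 301. ]
 [422.6 250.8]
 [500.  241.6]
 [413.9 175. ]
 [491.1 165.8]]
[0.57295266 0.12309101 0.2307636 ] 0.6667
```

```bash
python3 -m inch '[{"dx":-32,"dy":5,"dz":-20,"rx":0,"ry":0,"rz":0},{"dx":-64,"dy":10,"dz":-40,"rx":0,"ry":0,"rz":0},{"dx":-96,"dy":16,"dz":-65,"rx":0,"ry":0,"rz":0},{"dx":-127,"dy":21,"dz":-90,"rx":0,"ry":0,"rz":0},{"dx":-127,"dy":21,"dz":-90,"rx":0,"ry":0,"rz":0}]'
python3 - <<'E'
from h import *
f=grab("wrist","wrist3"); s=robot.observe(); print(np.round(s["tool_pos"],4),s["contact_force"])
A=np.load("scene0.npz");B=np.load("wrist0.npz")
def tri(a,b):
    u=lambda f,p: cv2.undistortPoints(np.array([[p]],float),f["K"],f["D"]).reshape(2,1)
    X=cv2.triangulatePoints(A["view"][:3],B["view"][:3],u(A,a),u(B,b)); X=(X[:3]/X[3]).T
    return np.round(X,3),np.round(proj(A,X)-a,1)
print(tri((490,272),(275,393)))
im=cv2.resize(f["frame"][200:400,200:440],None,fx=3,fy=3); cv2.imwrite("pics/c3.png",im[:,:,::-1])
E
```

```text
t: 1.08
tool_pos: [0.4413, 0.1397, 0.1364]
orientation: [-2.218, -2.221, 0.012]
contact_force: [-0.5, 0.2, 0.4]
grip_width: 1.001
finger_force: 0.0
[0.445  0.14   0.1386] [ 0.52948313  0.06179774 -0.187795  ]
(array([[ 0.63 , -0.148,  0.092]]), array([[-0.6,  0.2]]))
```

View pics/c3.png

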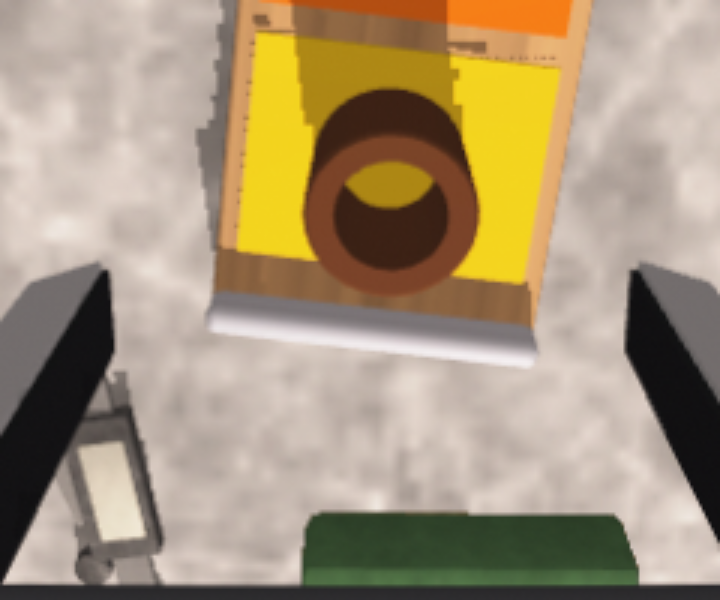

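The crop shows the sleeve's rim centre at crop (391,215), which is pixel (330.0,271.4), between the fingers in x.

```bash
python3 - <<'E'
from h import *
f=grab("wrist"); s=robot.observe(); print(np.round(cast(f,[(330,271.4)],.064),4),np.round(s["tool_pos"],4))
print(np.round(proj(f,[[s["tool_pos"][0],s["tool_pos"][1],.12]]),0))
E
```

```text
[[0.4509 0.141 ]] [0.4476 0.1404 0.1401]
[[325. 309.]]
```

```bash
python3 -m inch '[{"dx":0,"dy":0,"dz":-30,"rx":0,"ry":0,"rz":0},{"dx":0,"dy":0,"dz":-60,"rx":0,"ry":0,"rz":0},{"dx":0,"dy":0,"dz":-87,"rx":0,"ry":0,"rz":0},{"dx":0,"dy":0,"dz":-87,"rx":0,"ry":0,"rz":0},{"dx":0,"dy":0,"dz":-87,"rx":0,"ry":0,"rz":0}]'
python3 -m inch '[{"dx":0,"dy":0,"dz":0,"rx":0,"ry":0,"rz":0},{"dx":0,"dy":0,"dz":0,"rx":0,"ry":0,"rz":0},{"dx":0,"dy":0,"dz":0,"rx":0,"ry":0,"rz":0},{"dx":0,"dy":0,"dz":0,"rx":0,"ry":0,"rz":0},{"dx":0,"dy":0,"dz":0,"rx":0,"ry":0,"rz":0}]' 0 25
python3 -m inch '[{"dx":0,"dy":0,"dz":0,"rx":0,"ry":0,"rz":0},{"dx":0,"dy":0,"dz":0,"rx":0,"ry":0,"rz":0},{"dx":0,"dy":0,"dz":0,"rx":0,"ry":0,"rz":0},{"dx":0,"dy":0,"dz":0,"rx":0,"ry":0,"rz":0},{"dx":0,"dy":0,"dz":0,"rx":0,"ry":0,"rz":0}]'
```

```text
t: 1.6
tool_pos: [0.4488, 0.1404, 0.0534]
orientation: [-2.223, -2.22, 0.003]
contact_force: [0.3, 0.7, 0.1]
grip_width: 1.001
finger_force: 0.0
t: 2.02
tool_pos: [0.4484, 0.1411, 0.0542]
orientation: [2.221, 2.221, 0.002]
contact_force: [-0.5, 0.7, 0.3]
grip_width: 0.681
finger_force: 0.0
t: 2.43
tool_pos: [0.4478, 0.141, 0.0534]
orientation: [-2.221, -2.221, 0.001]
contact_force: [-2.9, -0.9, 4.0]
grip_width: 0.414
finger_force: 25.0
```

```bash
python3 -m inch '[{"dx":0,"dy":0,"dz":20,"rx":0,"ry":0,"rz":0},{"dx":0,"dy":0,"dz":50,"rx":0,"ry":0,"rz":0},{"dx":15,"dy":3,"dz":80,"rx":0,"ry":0,"rz":0},{"dx":45,"dy":9,"dz":80,"rx":0,"ry":0,"rz":0},{"dx":75,"dy":15,"dz":80,"rx":0,"ry":0,"rz":0}]'
python3 -m inch '[{"dx":30,"dy":5,"dz":0,"rx":0,"ry":0,"rz":0},{"dx":60,"dy":10,"dz":0,"rx":0,"ry":0,"rz":0},{"dx":90,"dy":15,"dz":0,"rx":0,"ry":0,"rz":0},{"dx":116,"dy":20,"dz":0,"rx":0,"ry":0,"rz":0},{"dx":116,"dy":20,"dz":0,"rx":0,"ry":0,"rz":0}]'
python3 -m inch '[{"dx":0,"dy":0,"dz":0,"rx":0,"ry":0,"rz":0},{"dx":0,"dy":0,"dz":-25,"rx":0,"ry":0,"rz":0},{"dx":0,"dy":0,"dz":-50,"rx":0,"ry":0,"rz":0},{"dx":0,"dy":0,"dz":-70,"rx":0,"ry":0,"rz":0},{"dx":0,"dy":0,"dz":-70,"rx":0,"ry":0,"rz":0}]'
```

```text
t: 2.85
tool_pos: [0.5246, 0.1564, 0.1356]
orientation: [2.22, 2.221, 0.005]
contact_force: [-0.5, -0.7, -2.6]
grip_width: 0.424
finger_force: 25.0
t: 3.27
tool_pos: [0.6427, 0.1765, 0.1326]
orientation: [2.222, 2.22, 0.002]
contact_force: [-1.9, -1.3, -2.7]
grip_width: 0.422
finger_force: 25.0
t: 3.68
tool_pos: [0.6356, 0.1751, 0.0595]
orientation: [-2.219, -2.22, 0.009]
contact_force: [-0.8, 0.2, -2.3]
grip_width: 0.416
finger_force: 25.0
```

```bash
python3 - <<'E'
from h import *
f=grab("wrist","wrist4"); s=robot.observe(); print(np.round(s["tool_pos"],4),s["grip_width"],s["finger_force"],s["contact_force"])
im=cv2.resize(f["frame"][150:400,180:460],None,fx=2.4,fy=2.4); cv2.imwrite("pics/c4.png",im[:,:,::-1])
E
```

```text
[0.6368 0.1754 0.0617] 0.41695054264535464 24.999470487528015 [-0.56907565 -0.38518088 -2.17323947]
```

View pics/c4.png

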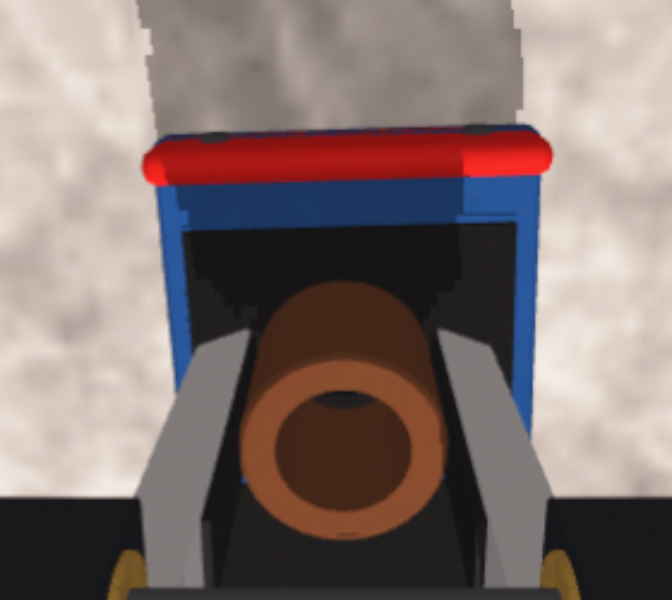

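The sleeve is upright in the jaws over the red-end pad, with its rim centre at crop (344,449).

```bash
python3 - <<'E'
from h import *
f=grab("wrist"); s=robot.observe(); print(np.round(cast(f,[(323.3,337.1)],.074),4),np.round(s["tool_pos"],4))
E
python3 -m inch '[{"dx":0,"dy":0,"dz":-5,"rx":0,"ry":0,"rz":0},{"dx":0,"dy":0,"dz":-9,"rx":0,"ry":0,"rz":0},{"dx":0,"dy":0,"dz":-10,"rx":0,"ry":0,"rz":0},{"dx":0,"dy":0,"dz":-10,"rx":0,"ry":0,"rz":0},{"dx":0,"dy":0,"dz":-10,"rx":0,"ry":0,"rz":0}]'
```

```text
[[0.6384 0.1769]] [0.6381 0.1758 0.0634]
t: 4.2
tool_pos: [0.6391, 0.176, 0.0539]
orientation: [2.221, 2.221, 0.001]
contact_force: [0.1, -0.2, -1.2]
grip_width: 0.424
finger_force: 25.0
```

```bash
python3 -m inch '[{"dx":0,"dy":0,"dz":0,"rx":0,"ry":0,"rz":0},{"dx":0,"dy":0,"dz":0,"rx":0,"ry":0,"rz":0},{"dx":0,"dy":0,"dz":0,"rx":0,"ry":0,"rz":0},{"dx":0,"dy":0,"dz":0,"rx":0,"ry":0,"rz":0},{"dx":0,"dy":0,"dz":0,"rx":0,"ry":0,"rz":0}]' 1
python3 -m inch '[{"dx":0,"dy":0,"dz":0,"rx":0,"ry":0,"rz":0},{"dx":0,"dy":0,"dz":0,"rx":0,"ry":0,"rz":0},{"dx":0,"dy":0,"dz":30,"rx":0,"ry":0,"rz":0},{"dx":0,"dy":0,"dz":60,"rx":0,"ry":0,"rz":0},{"dx":0,"dy":0,"dz":90,"rx":0,"ry":0,"rz":0}]'
python3 -m inch '[{"dx":-38,"dy":6,"dz":0,"rx":0,"ry":0,"rz":0},{"dx":-76,"dy":12,"dz":0,"rx":0,"ry":0,"rz":0},{"dx":-114,"dy":18,"dz":0,"rx":0,"ry":0,"rz":0},{"dx":-152,"dy":24,"dz":0,"rx":0,"ry":0,"rz":0},{"dx":-183,"dy":30,"dz":0,"rx":0,"ry":0,"rz":0}]'
python3 -m inch '[{"dx":0,"dy":0,"dz":0,"rx":0,"ry":0,"rz":0},{"dx":0,"dy":0,"dz":0,"rx":0,"ry":0,"rz":0},{"dx":0,"dy":0,"dz":0,"rx":0,"ry":0,"rz":0}]'
python3 - <<'E'
from h import *
f=grab("wrist","wrist5"); np.savez("wrist5.npz",**f); s=robot.observe(); print(np.round(s["tool_pos"],4))
im=cv2.resize(f["frame"][0:370,180:460],None,fx=1.6,fy=1.6); cv2.imwrite("pics/c5.png",im[:,:,::-1])
E
```

```text
t: 4.62
tool_pos: [0.6391, 0.176, 0.0536]
orientation: [2.221, 2.221, 0.0]
contact_force: [-0.6, 0.1, 1.0]
grip_width: 0.739
finger_force: 0.0
t: 5.03
tool_pos: [0.6385, 0.1758, 0.1442]
orientation: [-2.221, -2.221, 0.002]
contact_force: [0.2, 0.1, 1.4]
grip_width: 1.001
finger_force: 0.0
t: 5.45
tool_pos: [0.4534, 0.2059, 0.1435]
orientation: [-2.221, -2.222, 0.0]
contact_force: [1.2, 0.9, 0.0]
grip_width: 0.995
finger_force: 0.0
t: 5.7
tool_pos: [0.4566, 0.2061, 0.1439]
orientation: [2.221, 2.221, 0.001]
contact_force: [-0.0, 0.1, 0.4]
grip_width: 1.001
finger_force: 0.0
[0.4569 0.2059 0.1437]
```

View pics/c5.png

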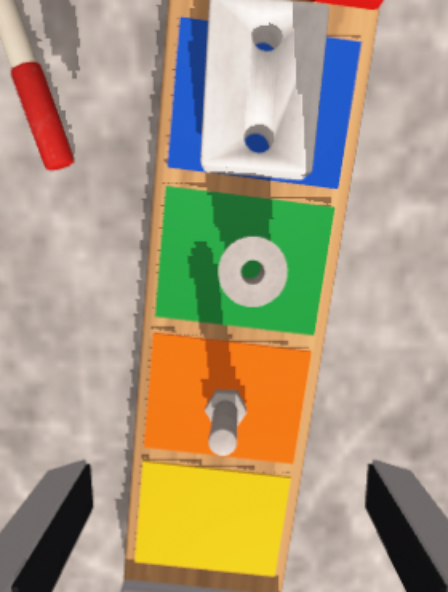

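The crop shows bolt top at (222,440), collet head centre at (252.5,271.5), and block dimples at (266,38) and (259,138).

```bash
python3 - <<'E'
from h import *
f=np.load("wrist5.npz")
g=lambda x,y:(x/1.6+180-.2,y/1.6-.2)
for n,p,z in [("bolt",g(222,440),.076),("collet",g(252.5,271.5),.054),("d1",g(266,38),.054),("d2",g(259,138),.054),("blk BL",g(203,166),.054)]: print(n,np.round(cast(f,[p],z)*1e3,1))
E
```

```text
bolt [[455.2 207.3]]
collet [[468.  274.1]]
d1 [[472.2 360.5]]
d2 [[470.  325.6]]
blk BL [[447.8 315.3]]
```

```bash
python3 -m inch '[{"dx":0,"dy":1,"dz":-30,"rx":0,"ry":0,"rz":0},{"dx":0,"dy":1,"dz":-60,"rx":0,"ry":0,"rz":0},{"dx":0,"dy":1,"dz":-82,"rx":0,"ry":0,"rz":0},{"dx":0,"dy":1,"dz":-82,"rx":0,"ry":0,"rz":0},{"dx":0,"dy":1,"dz":-82,"rx":0,"ry":0,"rz":0}]' 0.6
python3 -m inch '[{"dx":0,"dy":0,"dz":0,"rx":0,"ry":0,"rz":0},{"dx":0,"dy":0,"dz":0,"rx":0,"ry":0,"rz":0},{"dx":0,"dy":0,"dz":0,"rx":0,"ry":0,"rz":0},{"dx":0,"dy":0,"dz":0,"rx":0,"ry":0,"rz":0},{"dx":0,"dy":0,"dz":0,"rx":0,"ry":0,"rz":0}]' 0 20
python3 -m inch '[{"dx":0,"dy":0,"dz":0,"rx":0,"ry":0,"rz":0},{"dx":0,"dy":0,"dz":0,"rx":0,"ry":0,"rz":0},{"dx":0,"dy":0,"dz":0,"rx":0,"ry":0,"rz":0},{"dx":0,"dy":0,"dz":0,"rx":0,"ry":0,"rz":0},{"dx":0,"dy":0,"dz":0,"rx":0,"ry":0,"rz":0}]'
```

```text
t: 6.17
tool_pos: [0.4561, 0.2064, 0.0608]
orientation: [-2.222, -2.22, 0.004]
contact_force: [-0.1, -0.0, 1.0]
grip_width: 0.682
finger_force: 0.0
t: 6.58
tool_pos: [0.4563, 0.2071, 0.0622]
orientation: [2.221, 2.221, 0.002]
contact_force: [0.2, -0.1, -0.5]
grip_width: 0.329
finger_force: 0.0
t: 7.0
tool_pos: [0.456, 0.207, 0.0615]
orientation: [-2.221, -2.221, -0.0]
contact_force: [-0.0, 0.2, 2.1]
grip_width: 0.122
finger_force: 20.0
```

```bash
python3 -m inch '[{"dx":0,"dy":0,"dz":20,"rx":0,"ry":0,"rz":0},{"dx":0,"dy":0,"dz":50,"rx":0,"ry":0,"rz":0},{"dx":0,"dy":0,"dz":80,"rx":0,"ry":0,"rz":0},{"dx":25,"dy":-13,"dz":90,"rx":0,"ry":0,"rz":0},{"dx":55,"dy":-29,"dz":90,"rx":0,"ry":0,"rz":0}]'
python3 -m inch '[{"dx":30,"dy":-16,"dz":0,"rx":0,"ry":0,"rz":0},{"dx":60,"dy":-32,"dz":0,"rx":0,"ry":0,"rz":0},{"dx":90,"dy":-48,"dz":0,"rx":0,"ry":0,"rz":0},{"dx":115,"dy":-62,"dz":0,"rx":0,"ry":0,"rz":0},{"dx":130,"dy":-70,"dz":0,"rx":0,"ry":0,"rz":0}]'
python3 -m inch '[{"dx":0,"dy":0,"dz":0,"rx":0,"ry":0,"rz":0},{"dx":0,"dy":0,"dz":0,"rx":0,"ry":0,"rz":0},{"dx":0,"dy":0,"dz":-30,"rx":0,"ry":0,"rz":0},{"dx":0,"dy":0,"dz":-60,"rx":0,"ry":0,"rz":0},{"dx":0,"dy":0,"dz":-80,"rx":0,"ry":0,"rz":0}]'
python3 -m inch '[{"dx":0,"dy":0,"dz":0,"rx":0,"ry":0,"rz":0},{"dx":0,"dy":0,"dz":0,"rx":0,"ry":0,"rz":0},{"dx":0,"dy":0,"dz":0,"rx":0,"ry":0,"rz":0}]'
python3 - <<'E'
from h import *
f=grab("wrist","wrist6"); np.savez("wrist6.npz",**f); s=robot.observe(); print(np.round(s["tool_pos"],4))
im=cv2.resize(f["frame"][130:400,180:460],None,fx=2.2,fy=2.2); cv2.imwrite("pics/c6.png",im[:,:,::-1])
E
```

```text
t: 7.42
tool_pos: [0.5117, 0.1796, 0.1548]
orientation: [2.217, 2.225, 0.007]
contact_force: [1.2, 0.8, -0.6]
grip_width: 0.126
finger_force: 20.0
t: 7.83
tool_pos: [0.6432, 0.1054, 0.1511]
orientation: [2.223, 2.218, -0.001]
contact_force: [-0.6, -0.1, -0.6]
grip_width: 0.124
finger_force: 20.0
t: 8.25
tool_pos: [0.6391, 0.1089, 0.0694]
orientation: [-2.219, -2.222, 0.002]
contact_force: [0.1, -0.3, -1.5]
grip_width: 0.119
finger_force: 20.0
t: 8.5
tool_pos: [0.6412, 0.1087, 0.0729]
orientation: [2.22, 2.222, 0.002]
contact_force: [0.5, 0.3, -1.0]
grip_width: 0.122
finger_force: 20.0
[0.6416 0.1086 0.0733]
```

View pics/c6.png

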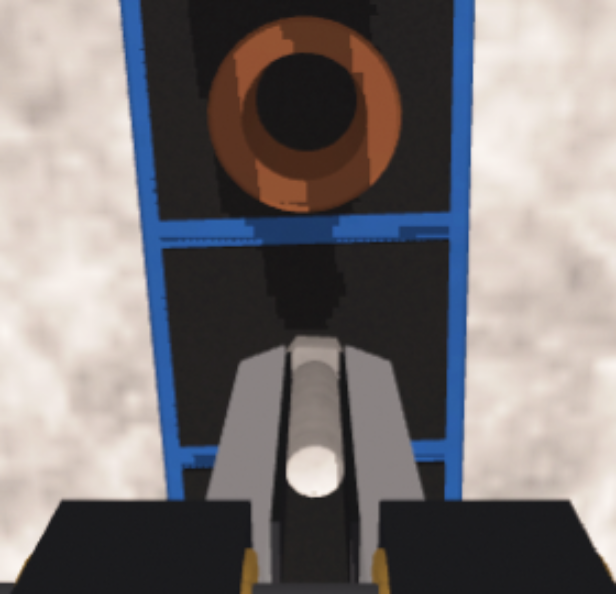

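The sleeve stands upright on pad 1 and the bolt is upright in the jaws over pad 2. I'll lower it and check.

```bash
python3 -m inch '[{"dx":0,"dy":0,"dz":-5,"rx":0,"ry":0,"rz":0},{"dx":0,"dy":0,"dz":-9,"rx":0,"ry":0,"rz":0},{"dx":0,"dy":0,"dz":-10,"rx":0,"ry":0,"rz":0},{"dx":0,"dy":0,"dz":-10,"rx":0,"ry":0,"rz":0},{"dx":0,"dy":0,"dz":-10,"rx":0,"ry":0,"rz":0}]'
python3 -m inch '[{"dx":0,"dy":0,"dz":0,"rx":0,"ry":0,"rz":0},{"dx":0,"dy":0,"dz":0,"rx":0,"ry":0,"rz":0}]'
```

```text
t: 8.97
tool_pos: [0.641, 0.1081, 0.0616]
orientation: [-2.221, -2.221, -0.0]
contact_force: [-0.9, 0.1, 1.3]
grip_width: 0.125
finger_force: 20.0
t: 9.13
tool_pos: [0.641, 0.108, 0.0616]
orientation: [-2.222, -2.221, -0.0]
contact_force: [-0.2, -0.9, 1.2]
grip_width: 0.124
finger_force: 20.0
```

```bash
python3 -m inch '[{"dx":0,"dy":0,"dz":0,"rx":0,"ry":0,"rz":0},{"dx":0,"dy":0,"dz":0,"rx":0,"ry":0,"rz":0},{"dx":0,"dy":0,"dz":0,"rx":0,"ry":0,"rz":0},{"dx":0,"dy":0,"dz":0,"rx":0,"ry":0,"rz":0},{"dx":0,"dy":0,"dz":0,"rx":0,"ry":0,"rz":0}]' 0.7
python3 -m inch '[{"dx":0,"dy":0,"dz":20,"rx":0,"ry":0,"rz":0},{"dx":0,"dy":0,"dz":50,"rx":0,"ry":0,"rz":0},{"dx":0,"dy":0,"dz":80,"rx":0,"ry":0,"rz":0},{"dx":-20,"dy":19,"dz":80,"rx":0,"ry":0,"rz":0},{"dx":-43,"dy":41,"dz":80,"rx":0,"ry":0,"rz":0}]'
python3 -m inch '[{"dx":-26,"dy":25,"dz":0,"rx":0,"ry":0,"rz":0},{"dx":-52,"dy":50,"dz":0,"rx":0,"ry":0,"rz":0},{"dx":-78,"dy":75,"dz":0,"rx":0,"ry":0,"rz":0},{"dx":-104,"dy":100,"dz":0,"rx":0,"ry":0,"rz":0},{"dx":-130,"dy":125,"dz":0,"rx":0,"ry":0,"rz":0}]'
python3 -m inch '[{"dx":0,"dy":0,"dz":0,"rx":0,"ry":0,"rz":0},{"dx":0,"dy":0,"dz":0,"rx":0,"ry":0,"rz":0},{"dx":0,"dy":0,"dz":-30,"rx":0,"ry":0,"rz":0},{"dx":0,"dy":0,"dz":-60,"rx":0,"ry":0,"rz":0},{"dx":0,"dy":0,"dz":-60,"rx":0,"ry":0,"rz":0}]'
python3 -m inch '[{"dx":0,"dy":0,"dz":0,"rx":0,"ry":0,"rz":0},{"dx":0,"dy":0,"dz":0,"rx":0,"ry":0,"rz":0},{"dx":0,"dy":0,"dz":0,"rx":0,"ry":0,"rz":0}]'
python3 - <<'E'
from h import *
f=grab("wrist","wrist7"); np.savez("wrist7.npz",**f); s=robot.observe(); print(np.round(s["tool_pos"],4))
im=cv2.resize(f["frame"][100:370,200:460],None,fx=2.2,fy=2.2); cv2.imwrite("pics/c7.png",im[:,:,::-1])
E
```

```text
t: 9.55
tool_pos: [0.641, 0.108, 0.0614]
orientation: [-2.222, -2.221, 0.0]
contact_force: [0.5, -0.6, -0.4]
grip_width: 0.446
finger_force: 0.0
t: 9.97
tool_pos: [0.5995, 0.1478, 0.1434]
orientation: [2.224, 2.216, 0.005]
contact_force: [-0.3, 0.6, -1.5]
grip_width: 0.699
finger_force: 0.0
t: 10.38
tool_pos: [0.4666, 0.2749, 0.1416]
orientation: [2.222, 2.221, 0.001]
contact_force: [1.3, 0.3, 0.1]
grip_width: 0.697
finger_force: 0.0
t: 10.8
tool_pos: [0.4666, 0.2716, 0.0774]
orientation: [-2.222, -2.22, 0.009]
contact_force: [-0.5, -0.0, -0.7]
grip_width: 0.7
finger_force: 0.0
t: 11.05
tool_pos: [0.4691, 0.2741, 0.083]
orientation: [2.222, 2.22, 0.003]
contact_force: [-0.1, 0.2, 0.7]
grip_width: 0.701
finger_force: 0.0
[0.469  0.2742 0.083 ]
```

View pics/c7.png

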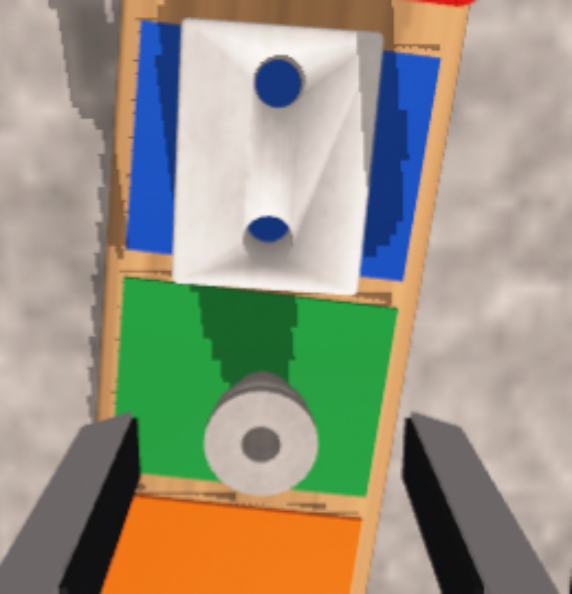

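The collet's head centre is at crop (261,442), between the open fingers. The block's dimples are at (279,81) and (268,236).

```bash
python3 - <<'E'
from h import *
f=np.load("wrist7.npz")
g=lambda x,y:(x/2.2+200-.3,y/2.2+100-.3)
for n,p in [("collet",(261,442)),("d1",(279,81)),("d2",(268,236)),("TL",(182,18)),("BL",(174,283)),("BR",(357,294)),("TR",(382,33))]: print(n,np.round(cast(f,[g(*p)],.054)*1e3,1))
E
```

```text
collet [[467.9 274.5]]
d1 [[472.4 362.1]]
d2 [[469.9 327.2]]
TL [[451.2 375.3]]
BL [[447.3 316. ]]
BR [[491.2 313.2]]
TR [[495.  372.1]]
```

```bash
python3 -m inch '[{"dx":0,"dy":0,"dz":-15,"rx":0,"ry":0,"rz":0},{"dx":0,"dy":0,"dz":-25,"rx":0,"ry":0,"rz":0},{"dx":0,"dy":0,"dz":-25,"rx":0,"ry":0,"rz":0},{"dx":0,"dy":0,"dz":-25,"rx":0,"ry":0,"rz":0},{"dx":0,"dy":0,"dz":-25,"rx":0,"ry":0,"rz":0}]'
python3 -m inch '[{"dx":0,"dy":0,"dz":0,"rx":0,"ry":0,"rz":0},{"dx":0,"dy":0,"dz":0,"rx":0,"ry":0,"rz":0},{"dx":0,"dy":0,"dz":0,"rx":0,"ry":0,"rz":0},{"dx":0,"dy":0,"dz":0,"rx":0,"ry":0,"rz":0},{"dx":0,"dy":0,"dz":0,"rx":0,"ry":0,"rz":0}]' 0 20
python3 -m inch '[{"dx":0,"dy":0,"dz":0,"rx":0,"ry":0,"rz":0},{"dx":0,"dy":0,"dz":0,"rx":0,"ry":0,"rz":0},{"dx":0,"dy":0,"dz":0,"rx":0,"ry":0,"rz":0}]'
```

```text
t: 11.52
tool_pos: [0.4682, 0.2741, 0.057]
orientation: [2.222, 2.221, 0.0]
contact_force: [0.3, -0.3, -0.4]
grip_width: 0.7
finger_force: 0.0
t: 11.93
tool_pos: [0.468, 0.274, 0.0566]
orientation: [-2.222, -2.221, -0.0]
contact_force: [-0.1, 0.1, -0.2]
grip_width: 0.38
finger_force: 0.0
t: 12.18
tool_pos: [0.4679, 0.274, 0.0565]
orientation: [-2.221, -2.221, 0.0]
contact_force: [-0.9, -0.2, 1.3]
grip_width: 0.292
finger_force: 20.0
```

```bash
python3 -m inch '[{"dx":0,"dy":0,"dz":15,"rx":0,"ry":0,"rz":0},{"dx":0,"dy":0,"dz":40,"rx":0,"ry":0,"rz":0},{"dx":0,"dy":0,"dz":70,"rx":0,"ry":0,"rz":0},{"dx":10,"dy":-13,"dz":90,"rx":0,"ry":0,"rz":0},{"dx":25,"dy":-34,"dz":90,"rx":0,"ry":0,"rz":0}]'
python3 -m inch '[{"dx":20,"dy":-27,"dz":0,"rx":0,"ry":0,"rz":0},{"dx":40,"dy":-54,"dz":0,"rx":0,"ry":0,"rz":0},{"dx":60,"dy":-80,"dz":0,"rx":0,"ry":0,"rz":0},{"dx":80,"dy":-107,"dz":0,"rx":0,"ry":0,"rz":0},{"dx":100,"dy":-133,"dz":0,"rx":0,"ry":0,"rz":0}]'
python3 -m inch '[{"dx":20,"dy":-26,"dz":0,"rx":0,"ry":0,"rz":0},{"dx":38,"dy":-51,"dz":0,"rx":0,"ry":0,"rz":0},{"dx":50,"dy":-67,"dz":0,"rx":0,"ry":0,"rz":0},{"dx":50,"dy":-67,"dz":0,"rx":0,"ry":0,"rz":0},{"dx":50,"dy":-67,"dz":0,"rx":0,"ry":0,"rz":0}]'
python3 -m inch '[{"dx":0,"dy":0,"dz":-25,"rx":0,"ry":0,"rz":0},{"dx":0,"dy":0,"dz":-50,"rx":0,"ry":0,"rz":0},{"dx":0,"dy":0,"dz":-80,"rx":0,"ry":0,"rz":0},{"dx":0,"dy":0,"dz":-80,"rx":0,"ry":0,"rz":0},{"dx":0,"dy":0,"dz":-80,"rx":0,"ry":0,"rz":0}]'
python3 - <<'E'
from h import *
f=grab("wrist","wrist8"); np.savez("wrist8.npz",**f); s=robot.observe(); print(np.round(s["tool_pos"],4))
im=cv2.resize(f["frame"][50:400,180:460],None,fx=1.7,fy=1.7); cv2.imwrite("pics/c8.png",im[:,:,::-1])
E
```

```text
t: 12.6
tool_pos: [0.4939, 0.2427, 0.1506]
orientation: [2.217, 2.225, 0.009]
contact_force: [1.1, 1.1, -0.6]
grip_width: 0.29
finger_force: 20.0
t: 13.02
tool_pos: [0.5936, 0.1053, 0.1465]
orientation: [-2.222, -2.221, 0.0]
contact_force: [0.7, 0.3, -0.4]
grip_width: 0.292
finger_force: 20.0
t: 13.43
tool_pos: [0.6431, 0.0389, 0.146]
orientation: [-2.224, -2.219, 0.001]
contact_force: [0.5, 1.6, -0.9]
grip_width: 0.293
finger_force: 20.0
t: 13.85
tool_pos: [0.6416, 0.041, 0.0657]
orientation: [-2.218, -2.221, 0.003]
contact_force: [-0.2, 0.1, 0.4]
grip_width: 0.289
finger_force: 20.0
[0.6428 0.0409 0.0672]
```

View pics/c8.png

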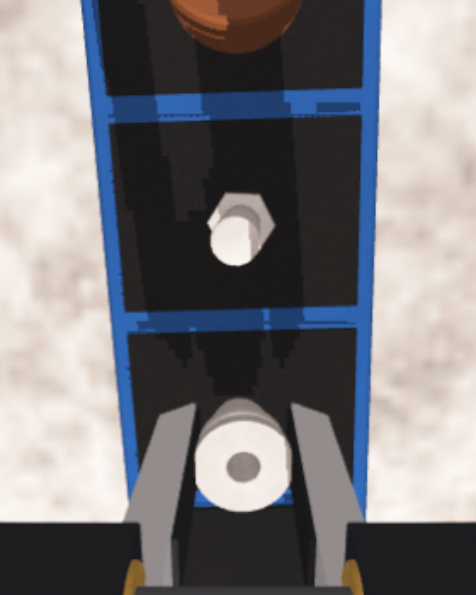

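The bolt stands upright in the middle of pad 2. The collet is gripped by its head, upright, over pad 3. I'll lower and release it.

```bash
python3 -m inch '[{"dx":0,"dy":0,"dz":-5,"rx":0,"ry":0,"rz":0},{"dx":0,"dy":0,"dz":-9,"rx":0,"ry":0,"rz":0},{"dx":0,"dy":0,"dz":-10,"rx":0,"ry":0,"rz":0},{"dx":0,"dy":0,"dz":-10,"rx":0,"ry":0,"rz":0},{"dx":0,"dy":0,"dz":-10,"rx":0,"ry":0,"rz":0}]'
python3 -m inch '[{"dx":0,"dy":0,"dz":0,"rx":0,"ry":0,"rz":0},{"dx":0,"dy":0,"dz":0,"rx":0,"ry":0,"rz":0}]'
```

```text
t: 14.32
tool_pos: [0.6431, 0.04, 0.0569]
orientation: [2.221, 2.221, 0.001]
contact_force: [0.4, -0.2, -1.8]
grip_width: 0.29
finger_force: 20.0
t: 14.48
tool_pos: [0.6431, 0.04, 0.0567]
orientation: [2.222, 2.221, 0.0]
contact_force: [-0.2, 0.0, -0.9]
grip_width: 0.291
finger_force: 20.0
```

```bash
python3 -m inch '[{"dx":0,"dy":0,"dz":-0.5,"rx":0,"ry":0,"rz":0},{"dx":0,"dy":0,"dz":-0.5,"rx":0,"ry":0,"rz":0}]'
python3 -m inch '[{"dx":0,"dy":0,"dz":0,"rx":0,"ry":0,"rz":0},{"dx":0,"dy":0,"dz":0,"rx":0,"ry":0,"rz":0},{"dx":0,"dy":0,"dz":0,"rx":0,"ry":0,"rz":0},{"dx":0,"dy":0,"dz":0,"rx":0,"ry":0,"rz":0},{"dx":0,"dy":0,"dz":0,"rx":0,"ry":0,"rz":0}]' 0.8
python3 -m inch '[{"dx":0,"dy":0,"dz":20,"rx":0,"ry":0,"rz":0},{"dx":0,"dy":0,"dz":50,"rx":0,"ry":0,"rz":0},{"dx":0,"dy":0,"dz":80,"rx":0,"ry":0,"rz":0},{"dx":-8,"dy":14,"dz":90,"rx":0,"ry":0,"rz":0},{"dx":-22,"dy":39,"dz":90,"rx":0,"ry":0,"rz":0}]'
python3 -m inch '[{"dx":-17,"dy":30,"dz":0,"rx":0,"ry":0,"rz":0},{"dx":-34,"dy":60,"dz":0,"rx":0,"ry":0,"rz":0},{"dx":-51,"dy":90,"dz":0,"rx":0,"ry":0,"rz":0},{"dx":-68,"dy":120,"dz":0,"rx":0,"ry":0,"rz":0},{"dx":-85,"dy":150,"dz":0,"rx":0,"ry":0,"rz":0}]'
python3 -m inch '[{"dx":-17,"dy":30,"dz":0,"rx":0,"ry":0,"rz":-0.02},{"dx":-34,"dy":60,"dz":0,"rx":0,"ry":0,"rz":-0.04},{"dx":-51,"dy":90,"dz":0,"rx":0,"ry":0,"rz":-0.065},{"dx":-65,"dy":115,"dz":0,"rx":0,"ry":0,"rz":-0.065},{"dx":-65,"dy":115,"dz":0,"rx":0,"ry":0,"rz":-0.065}]'
python3 -m inch '[{"dx":0,"dy":0,"dz":0,"rx":0,"ry":0,"rz":0},{"dx":0,"dy":0,"dz":-30,"rx":0,"ry":0,"rz":0},{"dx":0,"dy":0,"dz":-50,"rx":0,"ry":0,"rz":0},{"dx":0,"dy":0,"dz":-50,"rx":0,"ry":0,"rz":0},{"dx":0,"dy":0,"dz":-50,"rx":0,"ry":0,"rz":0}]'
python3 - <<'E'
from h import *
f=grab("wrist","wrist9"); np.savez("wrist9.npz",**f); s=robot.observe(); print(np.round(s["tool_pos"],4),s["orientation"])
cv2.imwrite("pics/c9.png",f["frame"][:,:,::-1])
E
```

```text
t: 14.65
tool_pos: [0.6432, 0.04, 0.0564]
orientation: [2.221, 2.221, 0.001]
contact_force: [-0.6, 0.0, 4.9]
grip_width: 0.292
finger_force: 20.0
t: 15.07
tool_pos: [0.6429, 0.04, 0.0559]
orientation: [-2.221, -2.221, 0.0]
contact_force: [-0.2, -0.3, -0.8]
grip_width: 0.609
finger_force: 0.0
t: 15.48
tool_pos: [0.6234, 0.0765, 0.1492]
orientation: [2.224, 2.214, 0.006]
contact_force: [-0.5, 0.4, -0.7]
grip_width: 0.8
finger_force: 0.0
t: 15.9
tool_pos: [0.535, 0.2302, 0.1461]
orientation: [2.222, 2.221, 0.0]
contact_force: [0.6, 1.3, 0.0]
grip_width: 0.798
finger_force: 0.0
t: 16.32
tool_pos: [0.4673, 0.3498, 0.146]
orientation: [-2.283, -2.154, -0.001]
contact_force: [-1.6, 0.7, -0.9]
grip_width: 0.8
finger_force: 0.0
t: 16.73
tool_pos: [0.4712, 0.3426, 0.0956]
orientation: [2.294, 2.146, -0.003]
contact_force: [0.8, 0.3, 1.1]
grip_width: 0.799
finger_force: 0.0
[0.4717 0.3433 0.0966] [ 2.29367614e+00  2.14645833e+00 -2.59295239e-04]
```

View pics/c9.png

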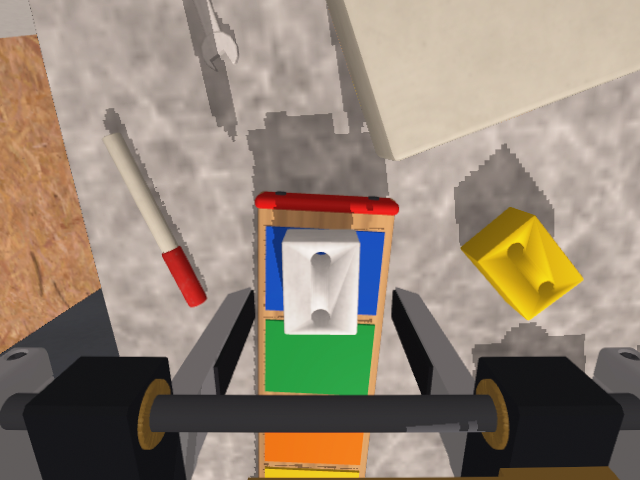

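The wrist view shows the white block (321,283) between the fingers and square to the image, with the yellow decoy clear at (520,265). The beige box is ahead at (500,70), out of the way.

```bash
python3 - <<'E'
from h import *
f=np.load("wrist9.npz"); c=cast(f,[(283,232),(359,232),(357.5,334),(284.5,334)],.054)*1e3; print(np.round(c,1).tolist(),c.mean(0))
E
python3 -m inch '[{"dx":0,"dy":0,"dz":-25,"rx":0,"ry":0,"rz":0},{"dx":0,"dy":0,"dz":-44,"rx":0,"ry":0,"rz":0},{"dx":0,"dy":0,"dz":-44,"rx":0,"ry":0,"rz":0},{"dx":0,"dy":0,"dz":-44,"rx":0,"ry":0,"rz":0},{"dx":0,"dy":0,"dz":-44,"rx":0,"ry":0,"rz":0}]'
python3 -m inch '[{"dx":0,"dy":0,"dz":0,"rx":0,"ry":0,"rz":0},{"dx":0,"dy":0,"dz":0,"rx":0,"ry":0,"rz":0},{"dx":0,"dy":0,"dz":0,"rx":0,"ry":0,"rz":0},{"dx":0,"dy":0,"dz":0,"rx":0,"ry":0,"rz":0},{"dx":0,"dy":0,"dz":0,"rx":0,"ry":0,"rz":0}]' 0 25
python3 -m inch '[{"dx":0,"dy":0,"dz":0,"rx":0,"ry":0,"rz":0},{"dx":0,"dy":0,"dz":0,"rx":0,"ry":0,"rz":0},{"dx":0,"dy":0,"dz":0,"rx":0,"ry":0,"rz":0}]'
```

```text
[[452.5, 380.7], [495.3, 377.8], [491.9, 313.2], [447.0, 316.2]] [471.68247657 346.98910279]
t: 17.2
tool_pos: [0.4719, 0.3443, 0.0537]
orientation: [2.293, 2.147, 0.003]
contact_force: [-0.1, -0.4, 0.7]
grip_width: 0.8
finger_force: 0.0
t: 17.62
tool_pos: [0.471, 0.344, 0.0522]
orientation: [-2.292, -2.148, -0.0]
contact_force: [-1.5, 0.1, 1.1]
grip_width: 0.483
finger_force: 0.9
t: 17.87
tool_pos: [0.471, 0.344, 0.0522]
orientation: [-2.292, -2.148, -0.0]
contact_force: [-0.9, -0.9, 7.1]
grip_width: 0.474
finger_force: 25.0
```

```bash
python3 -m inch '[{"dx":0,"dy":0,"dz":15,"rx":0,"ry":0,"rz":0},{"dx":0,"dy":0,"dz":40,"rx":0,"ry":0,"rz":0},{"dx":0,"dy":0,"dz":70,"rx":0,"ry":0,"rz":0},{"dx":5,"dy":-10,"dz":90,"rx":0,"ry":0,"rz":0},{"dx":15,"dy":-32,"dz":90,"rx":0,"ry":0,"rz":0}]'
python3 -m inch '[{"dx":14,"dy":-30,"dz":0,"rx":0,"ry":0,"rz":0.02},{"dx":28,"dy":-60,"dz":0,"rx":0,"ry":0,"rz":0.04},{"dx":42,"dy":-90,"dz":0,"rx":0,"ry":0,"rz":0.06},{"dx":56,"dy":-120,"dz":0,"rx":0,"ry":0,"rz":0.08},{"dx":70,"dy":-150,"dz":0,"rx":0,"ry":0,"rz":0.096}]'
python3 -m inch '[{"dx":14,"dy":-30,"dz":0,"rx":0,"ry":0,"rz":0},{"dx":28,"dy":-60,"dz":0,"rx":0,"ry":0,"rz":0},{"dx":42,"dy":-90,"dz":0,"rx":0,"ry":0,"rz":0},{"dx":56,"dy":-120,"dz":0,"rx":0,"ry":0,"rz":0},{"dx":70,"dy":-150,"dz":0,"rx":0,"ry":0,"rz":0}]'
python3 -m inch '[{"dx":10,"dy":-21,"dz":0,"rx":0,"ry":0,"rz":0},{"dx":19,"dy":-40,"dz":0,"rx":0,"ry":0,"rz":0},{"dx":19,"dy":-40,"dz":0,"rx":0,"ry":0,"rz":0},{"dx":19,"dy":-40,"dz":-25,"rx":0,"ry":0,"rz":0},{"dx":19,"dy":-40,"dz":-50,"rx":0,"ry":0,"rz":0}]'
python3 -m inch '[{"dx":0,"dy":0,"dz":-20,"rx":0,"ry":0,"rz":0},{"dx":0,"dy":0,"dz":-30,"rx":0,"ry":0,"rz":0},{"dx":0,"dy":0,"dz":-30,"rx":0,"ry":0,"rz":0},{"dx":0,"dy":0,"dz":-30,"rx":0,"ry":0,"rz":0},{"dx":0,"dy":0,"dz":-30,"rx":0,"ry":0,"rz":0}]'
python3 - <<'E'
from h import *
f=grab("wrist","wrist10"); np.savez("wrist10.npz",**f); s=robot.observe(); print(np.round(s["tool_pos"],4),s["orientation"])
im=cv2.resize(f["frame"][50:400,180:460],None,fx=1.7,fy=1.7); cv2.imwrite("pics/c10.png",im[:,:,::-1])
E
```

```text
t: 18.28
tool_pos: [0.4864, 0.3156, 0.146]
orientation: [-2.288, -2.152, -0.009]
contact_force: [0.4, 0.1, -2.6]
grip_width: 0.476
finger_force: 25.0
t: 18.7
tool_pos: [0.5562, 0.1604, 0.1419]
orientation: [-2.185, -2.257, 0.0]
contact_force: [-0.1, 0.0, -1.4]
grip_width: 0.474
finger_force: 25.0
t: 19.12
tool_pos: [0.6262, 0.0103, 0.1417]
orientation: [-2.187, -2.255, 0.001]
contact_force: [0.3, 0.4, -1.4]
grip_width: 0.479
finger_force: 25.0
t: 19.53
tool_pos: [0.6458, -0.0282, 0.0923]
orientation: [2.187, 2.254, 0.003]
contact_force: [-0.1, 0.4, -2.6]
grip_width: 0.477
finger_force: 25.0
t: 19.95
tool_pos: [0.6457, -0.0279, 0.0632]
orientation: [2.186, 2.255, 0.002]
contact_force: [0.3, 1.0, -1.7]
grip_width: 0.479
finger_force: 25.0
[ 0.6458 -0.028   0.0634] [2.18596040e+00 2.25467193e+00 2.05141755e-03]
```

View pics/c10.png

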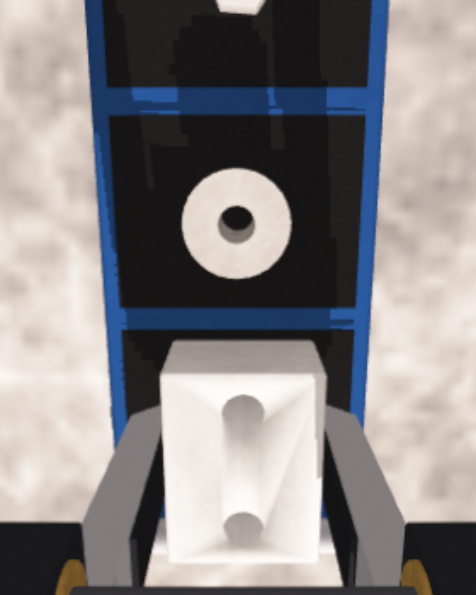

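The block is square to pad 4, and the collet stands upright on pad 3 with its head at crop (236,222). I'll lower and release the block.

```bash
python3 - <<'E'
from h import *
f=np.load("wrist10.npz"); print(np.round(cast(f,[(180+242.5/1.7-.2,50+467/1.7-.2)],.0655)*1e3,1), np.round(cast(f,[(180+236/1.7-.2,50+222/1.7-.2)],.054)*1e3,1))
E
python3 -m inch '[{"dx":0,"dy":0,"dz":-5,"rx":0,"ry":0,"rz":0},{"dx":0,"dy":0,"dz":-9,"rx":0,"ry":0,"rz":0},{"dx":0,"dy":0,"dz":-10,"rx":0,"ry":0,"rz":0},{"dx":0,"dy":0,"dz":-10,"rx":0,"ry":0,"rz":0},{"dx":0,"dy":0,"dz":-10,"rx":0,"ry":0,"rz":0}]'
python3 -m inch '[{"dx":0,"dy":0,"dz":0,"rx":0,"ry":0,"rz":0},{"dx":0,"dy":0,"dz":0,"rx":0,"ry":0,"rz":0},{"dx":0,"dy":0,"dz":0,"rx":0,"ry":0,"rz":0}]'
```

```text
[[646.7 -25.6]] [[643.   40.6]]
t: 20.42
tool_pos: [0.6451, -0.028, 0.0522]
orientation: [2.187, 2.256, 0.0]
contact_force: [-0.9, 1.3, 3.3]
grip_width: 0.475
finger_force: 25.0
t: 20.67
tool_pos: [0.6451, -0.028, 0.0523]
orientation: [2.187, 2.255, 0.0]
contact_force: [-1.8, 0.4, 5.7]
grip_width: 0.475
finger_force: 25.0
```

```bash
python3 -m inch '[{"dx":0,"dy":0,"dz":0,"rx":0,"ry":0,"rz":0},{"dx":0,"dy":0,"dz":0,"rx":0,"ry":0,"rz":0},{"dx":0,"dy":0,"dz":0,"rx":0,"ry":0,"rz":0},{"dx":0,"dy":0,"dz":0,"rx":0,"ry":0,"rz":0},{"dx":0,"dy":0,"dz":0,"rx":0,"ry":0,"rz":0}]' 1
python3 -m inch '[{"dx":0,"dy":0,"dz":0,"rx":0,"ry":0,"rz":0},{"dx":0,"dy":0,"dz":25,"rx":0,"ry":0,"rz":0},{"dx":0,"dy":0,"dz":60,"rx":0,"ry":0,"rz":0},{"dx":0,"dy":0,"dz":95,"rx":0,"ry":0,"rz":0},{"dx":0,"dy":0,"dz":130,"rx":0,"ry":0,"rz":0}]'
python3 -m inch '[{"dx":0,"dy":0,"dz":30,"rx":0,"ry":0,"rz":0},{"dx":0,"dy":0,"dz":50,"rx":0,"ry":0,"rz":0},{"dx":0,"dy":0,"dz":50,"rx":0,"ry":0,"rz":0},{"dx":0,"dy":0,"dz":50,"rx":0,"ry":0,"rz":0},{"dx":0,"dy":0,"dz":50,"rx":0,"ry":0,"rz":0}]'
python3 - <<'E'
from h import *
f=grab("wrist","wrist11"); np.savez("wrist11.npz",**f)
im=f["frame"][0:350,180:400]; g=grab("side")
b=g["frame"][160:310,220:440]
cv2.imwrite("pics/c11.png",np.hstack([cv2.resize(im,(377,600)),cv2.resize(np.vstack([b,b*0]),(420,600))])[:,:,::-1])
E
```

```text
t: 21.08
tool_pos: [0.6449, -0.0281, 0.0519]
orientation: [-2.187, -2.255, 0.0]
contact_force: [0.0, -1.0, -0.7]
grip_width: 0.795
finger_force: 0.0
t: 21.5
tool_pos: [0.6446, -0.0281, 0.1834]
orientation: [-2.187, -2.255, 0.001]
contact_force: [0.1, -0.0, 0.5]
grip_width: 1.002
finger_force: 0.0
t: 21.92
tool_pos: [0.6445, -0.028, 0.2312]
orientation: [-2.186, -2.255, 0.001]
contact_force: [1.0, 0.4, -0.9]
grip_width: 1.002
finger_force: 0.0
```

View pics/c11.png

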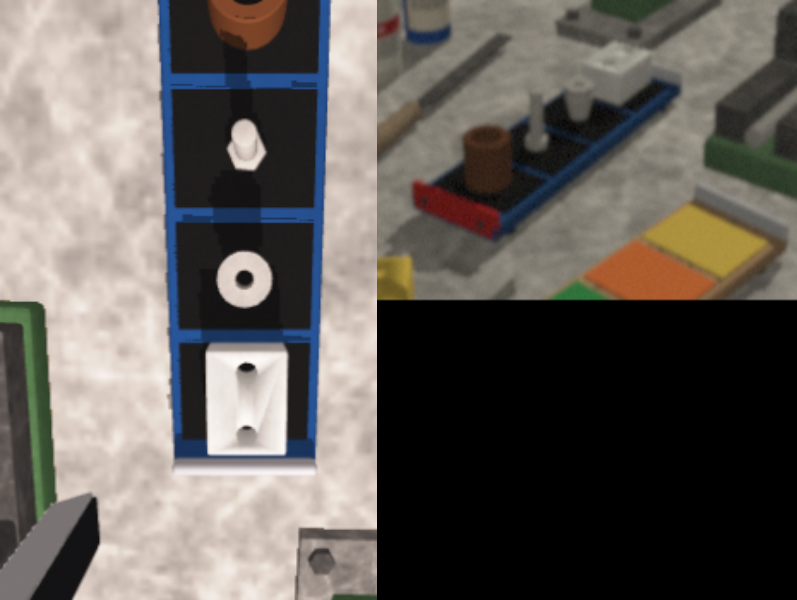

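All four parts stand upright in the order sleeve, bolt, collet, block from the red end, and the gripper is clear. I'll make one check of the block and then hand in.

```bash
python3 - <<'E'
from h import *
f=np.load("wrist11.npz"); k=377/220
c=cast(f,[(180+x/k,y/k) for x,y in [(206,344),(287,344),(287,454),(207,454)]],.054)*1e3; print(np.round(c,1).tolist(),c.mean(0))
print(robot.job_done())
E
```

```text
[[623.8, 4.9], [667.8, 6.2], [670.9, -56.8], [625.2, -58.2]] [646.92501279 -25.99660284]
the job is handed in; nothing more can be done
None
```

The job is handed in: the sleeve, bolt, collet and block stand upright on the blue rack in that order from its red end, each measured within about 2 mm of its pad's centre, after about 22 s of the 96 s allowed.

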